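# Open the push-to-release door of a nursery cubby

### The arm

A 6-joint arm with a two-finger parallel gripper is mounted at the origin on the work surface. World frame = base frame: x ahead of the robot, y to its left, z up, the work surface at z = 0. Lengths are in m, angles in rad, forces in N, time in s.
With the tool pointing down it reaches from about 0.4 to 0.825 m from the base axis. Payload 7 kg.
Tool frame: the origin (TCP) lies on the centre line of the jaws, within the pads' length; the fingertips stand 22 mm ahead of it and the grasp point (between the pads) lies 3 mm ahead of it; z points along the fingers, y is the line along which they close (so a half turn about z gives the same grasp; the last joint's range is limited). The gripper opens to 88 mm and grips with 3 to 60 N. Pads are 19 mm wide; open, the fingers measure 130 mm over their backs; the gripper's body (78 mm by 193 mm) begins 47 mm behind the grasp point.
Start: joints at [-0.937, 0.359, 0.012, 0, -1.224, -0.288], TCP at [0.229, -0.635, 0.249] pointing down, gripper open.
Joint ranges: [-3.07, 3.07], [-1.43, 2.12], [-1.02, 1.25], [-3.03, 1.67], [-3.05, -0], [-3.03, 3.03]. Speed limits (rad/s): [2.39, 2.39, 3.01, 3.14, 3.14, 3.14].

### API

Orientations are given as [roll, pitch, yaw] about the fixed x, y, z axes, in that order (R = Rz(yaw) Ry(pitch) Rx(roll)).
In Python, from station import monitor, viewer, order gives the robot as it stands. The module is installed in compiled form; this text tells all that it offers.
- The arm moves only by the tool servo_tool, never from a script. Its argument "targets" is a list of rows, each an object with "angular": the turn, a rotation vector about the tool's x, y, z in degrees, a list of three; "xyz": the shift along the tool's x, y, z in cm, a list of three; "claw": the finger opening in cm, from 0 to 8.76. A call has 1 to 20 rows; each row shifts and turns the commanded pose from where the row before left it, along the tool's axes as they then stand; what a row does not reach is not made up. A row lasts 1/10 s, in which the tool goes at most 50 mm and 8.59 degrees, less where a joint would pass 70% of its speed; a pose out of reach is approached as far as the arm can. A call is refused whole if a number of a shift passes 5 or a number of a turn 8.59, either way. A call with a gripper value outside its range is refused whole. The fingers move at their own pace and stop on an object; "force" is the grip in N (left out, the last holds). Time passes only in rows, so rows that do not move let the fingers close. It gives the time, the measured TCP pose, the force, the opening and the grip force at its end, in the units of the state.
- monitor.get_state(): the state, without advancing time (a new reading comes with each control period).
- viewer.grab_frame(name): name is "scene" or "top" or "wrist"; returns a dict with "color" (420x560x3 uint8, blue, green, red), "fovy" (degrees; the focal length in pixels is half the picture's height over the tangent of half this angle, whatever the lens; pixels are square), "cx", "cy" (the principal point, pixels), "k1" (the pictures are not rectified: a ray, as slopes to the right and down, at radius r is drawn at 1 + k1 r^2 times it, then the intrinsics apply), "R" (3x3) and "t" (3): a world point X has camera coordinates R X + t. Camera axes: x right, y down, z forward; pixel columns grow to the right and rows downward; lengths in m; the calibration is good to about 2 mm. A picture is of the moment at which its call begins. There is no depth.
- order.job_done(): hands the job in; it is judged then, once.
The state is a dict: "t": time; "q": joint angles; "qd": joint speeds; "joint_efforts": joint torques, N m; "eef_pos": TCP position; "ee_rot": TCP orientation; "force": force on the tool from outside, world axes, zero at the start; "moment": the same for the moment, N m; "width": finger opening in m; "gripper_force": force on a finger pad.
Only numpy, scipy, OpenCV 4.12 (cv2) and the standard library are available. Lean on these libraries where they do the work, as an engineer would, in place of code of your own. Each camera call takes 0.05 s, during which the arm holds its last target. There are 200 camera calls.

### The job

The clear sliding door of the toy cubby is held by a push-to-open catch: press its coral paddle in the closing direction (on the navy side) until the catch lets go, take the finger away so that the spring slides the door ajar, then push the paddle on its cream side until the door is fully open. Use only the fingertips or the outside of the fingers: do not pinch the paddle, do not force the door, and leave all the toys where they are.

Things in the scene. Friction and masses are not known exactly. Their poses are not given: they have to be found in the camera images.
- shelf: Grey birch-ply shelf fixed to the table, 200 mm deep (x) x 460 wide (y) x 190 high, no back panel. Origin: centre of its underside, on the table. x points from the front (the door, 109 mm before the origin) to the back, y to the left along the front, the way the door opens. The door covers the right (-y) cubby. The front rail reaches 118 mm before the origin, no higher than the top.
- door (a joint): Slide of the clear acrylic door (222 mm wide, cream edge strips, 0.4 kg) along the shelf's +y, m. 0 = shut, latched (cannot be pushed open); -0.009 = pressed in to its stop; 0.18 = fully open, at its stop. Once released and no longer held back, the spring slides it to about 0.04, ajar, where it stays; from there it moves with 1 to 2 N plus damping.
- paddle_mid (a point): Point in the middle of the upper part of the coral wooden finger paddle, 212.5 mm above the table. The paddle is fixed to the door's front and moves with it: 52 mm deep (shelf x) x 12 thick (y) x 75 high; it ends 22.5 mm above this point and stands 45 mm above the shelf's top, free on both sides. With the door shut the point is 90 mm to the right (-y) of the shelf's origin, 144 mm before it. Axes as the shelf's.
- press_pad (a point): Navy cushion on the paddle's left (+y) side, 52 mm (x) x 3 thick x 75 high, point on its outer face, level with paddle_mid and 9 mm from it. Pushing it towards -y presses the door in against about 7 to 10 N; the catch lets go at 6 mm or more (press to the 9 mm stop to be sure) and then stays released.
- open_pad (a point): Cream cushion on the paddle's right (-y) side, 52 mm (x) x 3 thick x 75 high; point on its outer face, level with paddle_mid and 9 mm from it. Pushing it towards +y slides the door open once released.
- blue_cube: Loose pastel blue 50 mm cube in the cubby behind the door; to be left alone. Origin: centre of its underside.
- pink_arch: Loose pale pink arch, 80 x 30 mm, 52 mm high, in the cubby behind the door; to be left alone. Origin: centre of its underside.
- sand_cylinder: Loose sand-coloured wooden cylinder, 40 mm across, 60 high, standing on the shelf's open top; to be left alone. Origin: centre of its underside.
- mint_hexagon: Loose mint hexagonal block, 50 mm across flats, 35 high, on the shelf's open top; to be left alone. Origin: centre of its underside.
- toy_car: Loose blue wooden toy car, 90 x 50 x 61 mm, on the table to the right of the shelf; to be left alone. Origin: under its centre, at table height.
- beaker: Loose yellow open beaker, 72 mm across, 75 high, on the table to the left of the shelf; to be left alone. Origin: centre of its underside.

How it is judged:
On the way, in this order (a step that is already met when the one before it is completed fails the run):
1. the door is pressed in at its navy pad (joint below -0.005) (value of joint door below -0.005 m and contact force between door_c2 and the fingers above 1 N).
2. the spring has slid the door ajar (0.03 to 0.06) and the fingers are off the paddle (value of joint door between 0.03 and 0.06 m and contact force between door and the fingers below 0.3 N), for 0.2 s.
3. the door is pushed on at its cream pad (value of joint door above 0.06 m and contact force between door_c3 and the fingers above 0.2 N).
At the end, for the whole second after the job is handed in: The door stands fully open (joint above 0.168 of 0.18) and still, and all six toys are upright within 20 mm of where they began (value of joint door above 0.168 m and velocity of joint door between -0.01 and 0.01 m/s and distance of each of blue_cube, pink_arch, sand_cylinder, mint_hexagon, toy_car, beaker from where it was at the start of the episode below 0.02 m and angle between each of blue_cube, pink_arch, sand_cylinder, mint_hexagon, toy_car, beaker's own z axis and vertical below 0.3 rad); the robot touches nothing.
It fails at once if the paddle is pinched (both pads squeezed at once) (contact force between each of door_c2, door_c3 and the fingers above 1 N).
It fails at once if the door is forced (more than 60 N on the paddle) (contact force between door and the arm above 60 N or contact force between door and the fingers above 60 N).
It fails at once if a toy in the cubby (cube, arch) is moved or lifted 20 mm, or tipped 0.3 rad (distance of any of blue_cube, pink_arch from where it was at the start of the episode above 0.02 m or angle between any of blue_cube, pink_arch's own z axis and vertical above 0.3 rad).
It fails at once if a toy on the shelf's top (cylinder, hexagon) is moved or lifted 20 mm, or tipped 0.3 rad (distance of any of sand_cylinder, mint_hexagon from where it was at the start of the episode above 0.02 m or angle between any of sand_cylinder, mint_hexagon's own z axis and vertical above 0.3 rad).
It fails at once if a toy on the table (car, beaker) is moved or lifted 20 mm, or tipped 0.3 rad (distance of any of toy_car, beaker from where it was at the start of the episode above 0.02 m or angle between any of toy_car, beaker's own z axis and vertical above 0.3 rad).
It also fails if it takes over 54 s, if anything falls off the work surface, if the arm or the gripper's body presses on something with over 40 N, if the wrist force passes 120 N, or if a joint passes its speed limit or range.

## Working session

There is one attempt and no reset: what is moved stays moved. The work goes in short steps, Python scripts to look and compute and a tool call to move; the robot and the scene stay as the last step left them, time stands still between calls to the robot, and variables do not carry over. Pictures are saved under pics/ and viewed, at most 10 in all, crops included, and the job is handed in when it is done.

Besides the shell and the picture viewer there is one more tool, called after "Emit:" by a JSON object that holds its "op" and its "data". servo_tool: Moves the arm, as the interface text tells. Its arguments: {"type":"object","properties":{"targets":{"type":"array"},"force":{"type":"number"}},"required":["targets"]}

```bash
mkdir -p pics
cat > h.py <<'E'
import numpy as np, cv2
from station import monitor, viewer, order
def grab(n,f=None):
    d=viewer.grab_frame(n)
    if f: cv2.imwrite('pics/'+f,d['color'])
    return d
def ray(d,u,v):
    f=d['color'].shape[0]/2/np.tan(np.radians(d['fovy'])/2)
    K=np.array([[f,0,d['cx']],[0,f,d['cy']],[0,0,1.]])
    s=cv2.undistortPoints(np.array([[[u,v]]],float),K,np.array([d['k1'],0,0,0.]))[0,0]
    R=np.array(d['R']);t=np.array(d['t'])
    return -R.T@t, R.T@np.array([s[0],s[1],1])
def onz(d,u,v,z):
    o,r=ray(d,u,v); return o+r*(z-o[2])/r[2]
def two(d1,p1,d2,p2):
    o1,r1=ray(d1,*p1);o2,r2=ray(d2,*p2)
    s=np.linalg.lstsq(np.c_[r1,-r2],o2-o1,rcond=None)[0]
    a,b=o1+s[0]*r1,o2+s[1]*r2
    return (a+b)/2,np.linalg.norm(a-b)
E
python3 - <<'E'
from h import *
s=monitor.get_state();print(s)
a=grab('scene','s0.png');b=grab('top','t0.png')
for d in(a,b):print(d['fovy'],d['k1'],-np.array(d['R']).T@d['t'])
cv2.imwrite('pics/both.png',cv2.resize(np.hstack([a['color'],b['color']]),(800,300)))
E
```

```text
{'t': 0.0, 'q': array([-9.36915213e-01,  3.59370814e-01,  1.10774088e-02, -3.75438616e-04,
       -1.22412936e+00, -2.88106629e-01]), 'qd': array([ 0.00105458, -0.00063326,  0.000225  , -0.00040886, -0.0016827 ,
        0.00034605]), 'joint_efforts': array([-1.57304956e-03, -5.82706189e+01,  2.93056744e+01,  6.99699908e+00,
        6.69073634e-03, -1.86061334e-04]), 'eef_pos': array([ 0.22860667, -0.63462036,  0.24763659]), 'ee_rot': array([ 3.13993296e+00, -1.23786163e-04, -2.79594591e+00]), 'force': array([ 0.16547825, -0.29433194,  0.15518376]), 'moment': array([0.04387519, 0.0145189 , 0.04693921]), 'gripper_force': 0.0, 'width': 0.08746411793584666}
43.4065975082725 -0.06262935685115903 [ 1.47652259 -0.59748234  0.9514394 ]
46.33029638804857 0.0036590242504820677 [0.38419325 0.01721029 1.50775201]
```

View pics/s0.png

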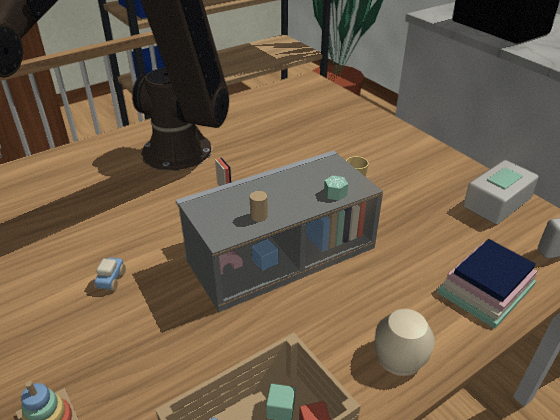

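View pics/t0.png

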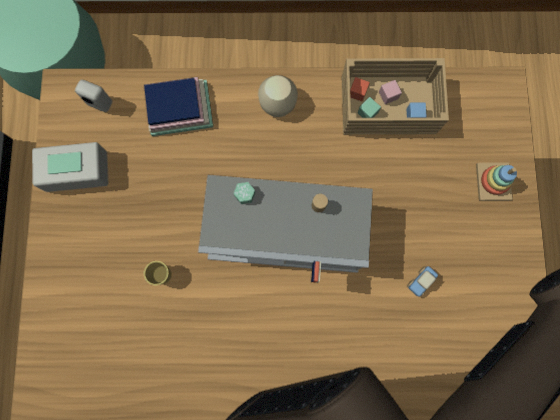

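The scene view shows the shelf from behind, with the paddle at about (222,170). The top view shows the shelf top with corners near (207,177), (373,186), (366,270) and (201,255), and the paddle's top at (317,271). Next I'll measure both.

Run:
```python
from h import *
b=grab('top');im=b['color']
hsv=cv2.cvtColor(im,cv2.COLOR_BGR2HSV)
m=((hsv[...,0]<12)|(hsv[...,0]>172))&(hsv[...,1]>120)&(hsv[...,2]>90)
m=m.astype(np.uint8);m[:255]=0;m[290:]=0;m[:,:300]=0;m[:,335:]=0
pts=np.argwhere(m)[:,::-1];print(len(pts),pts.min(0),pts.max(0),pts.mean(0))
print('paddle',onz(b,*pts.mean(0),.235))
for p in [(207,177),(373,186),(366,270),(201,255)]: print(p,onz(b,*p,.19))
g=((hsv[...,1]<70)&(hsv[...,2]>60)).astype(np.uint8);g[:170]=0;g[280:]=0;g[:,:190]=0;g[:,380:]=0
c=max(cv2.findContours(g,0,2)[0],key=cv2.contourArea)
r=cv2.minAreaRect(c);print(r)
P=[onz(b,*q,.19) for q in cv2.boxPoints(r)];print(np.round(P,4));print([np.linalg.norm(P[i]-P[i-1]) for i in range(4)])
cv2.imwrite('pics/c.png',cv2.resize(im[165:295,190:390],(800,520),interpolation=cv2.INTER_CUBIC))
```

```text
70 [314 262] [318 281] [316.21428571 271.22857143]
paddle [ 0.48039114 -0.07941005  0.235     ]
(207, 177) [0.74528547 0.21573618 0.19      ]
(373, 186) [ 0.71814039 -0.24367454  0.19      ]
(366, 270) [ 0.48670556 -0.21612985  0.19      ]
(201, 255) [0.52825894 0.22673084 0.19      ]
((285.5377502441406, 228.4970703125), (171.00912475585938, 94.96217346191406), 5.000644207000732)
[[ 0.4924  0.2386  0.19  ]
 [ 0.7547  0.2229  0.19  ]
 [ 0.7106 -0.2485  0.19  ]
 [ 0.4515 -0.2164  0.19  ]]
[np.float64(0.4568566934817452), np.float64(0.2626982011971838), np.float64(0.47347227514981016), np.float64(0.26107213526813033)]
```

View pics/c.png

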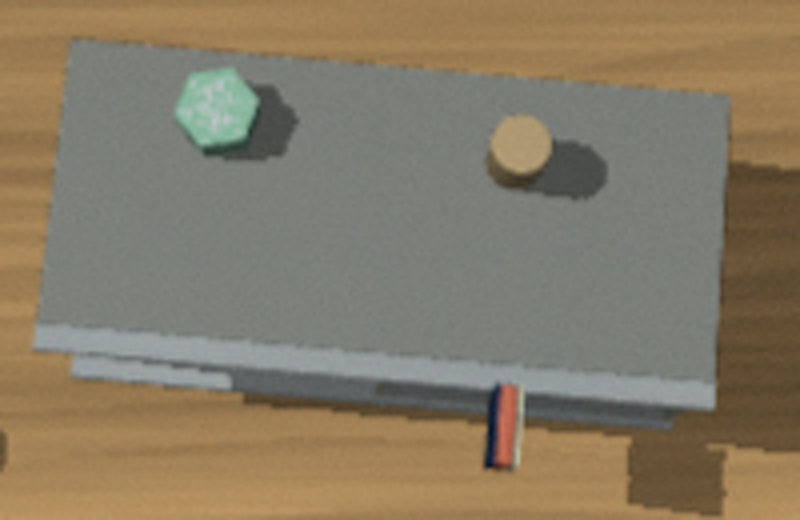

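The crop shows the shelf's back corners at (208,175) and (372.5,189.3), the rail's front corners at (198.8,251.8) and (368.5,267), and the centre of the coral top at about (317,271.3). Navy is on the left (+y) and cream on the right.

Run:
```python
from h import *
b=grab('top')
A,B,C,D=[onz(b,*p,.19)[:2] for p in [(208,175),(372.5,189.3),(368.5,267),(198.8,251.8)]]
n=np.linalg.norm;print(n(A-B),n(C-D),n(A-D),n(B-C))
for p,q in((A,B),(D,C)): v=p-q; print('yaw',np.degrees(np.arctan2(-v[0],v[1])))
v=(A-B)/n(A-B)+(D-C)/n(D-C); y=np.arctan2(-v[0],v[1]); ex=np.array([np.cos(y),np.sin(y)]);ey=np.array([-ex[1],ex[0]])
o=(A+B+C+D)/4+ .009*ex
print('yaw',np.degrees(y),'origin',o,'paddle pred',o-.144*ex-.09*ey,'seen',onz(b,317,271.3,.235))
s=monitor.get_state();print(s['t'],s['eef_pos'],s['ee_rot'])
# tool frame of hand
a=grab('scene','s1.png')
```

```text
0.45699181340898143 0.45795268553592106 0.21499477891345187 0.21489083766415062
yaw -5.304035638967381
yaw -5.29071769215368
yaw -5.29737666556053 origin [ 0.63181703 -0.00559726] paddle pred [ 0.48012281 -0.08191806] seen [ 0.48020143 -0.0814376   0.235     ]
0.2 [ 0.22868038 -0.63481603  0.24799569] [ 3.14061548e+00 -9.22792569e-05 -2.79589071e+00]
```

Emit:
{"op": "servo_tool", "data": {"targets": [{"angular": [0, 0, 8.4], "xyz": [0, 0, -1.8], "claw": 0}, {"angular": [0, 0, 8.4], "xyz": [0, 0, -1.8], "claw": 0}, {"angular": [0, 0, 8.3], "xyz": [0, 0, -1.8], "claw": 0}, {"angular": [0, 0, 0], "xyz": [-1.2, 4.0, 0], "claw": 0}, {"angular": [0, 0, 0], "xyz": [-1.2, 4.0, 0], "claw": 0}, {"angular": [0, 0, 0], "xyz": [-1.2, 4.0, 0], "claw": 0}, {"angular": [0, 0, 0], "xyz": [-1.2, 4.0, 0], "claw": 0}, {"angular": [0, 0, 0], "xyz": [-1.2, 4.0, 0], "claw": 0}, {"angular": [0, 0, 0], "xyz": [-1.2, 4.0, 0], "claw": 0}, {"angular": [0, 0, 0], "xyz": [-1.2, 4.0, 0], "claw": 0}, {"angular": [0, 0, 0], "xyz": [-1.2, 4.0, 0], "claw": 0}, {"angular": [0, 0, 0], "xyz": [-1.2, 4.0, 0], "claw": 0}, {"angular": [0, 0, 0], "xyz": [-1.2, 4.0, 0], "claw": 0}, {"angular": [0, 0, 0], "xyz": [0, 0, 0], "claw": 0}, {"angular": [0, 0, 0], "xyz": [0, 0, 0], "claw": 0}], "force": 10}}

```text
t: 1.75
eef_pos: [0.3855, -0.2469, 0.3028]
ee_rot: [-3.142, 0.0, 3.052]
force: [-0.1, -0.0, 0.1]
width: 0.0007
gripper_force: 0.0
```

```bash
cat >> h.py <<'E'
y=np.radians(-5.3);EX=np.array([np.cos(y),np.sin(y)]);EY=np.array([-EX[1],EX[0]]);O=np.array([.6318,-.0056])
def st():
    s=monitor.get_state();d=s['eef_pos'][:2]-O
    print('t',s['t'],'shelf xy mm',1e3*d@EX,1e3*d@EY,'z',s['eef_pos'][2],'rot',np.degrees(s['ee_rot']),'F',s['force'],'w',s['width'])
E
python3 -c "
from h import *
st()"
```

```text
t 1.75 shelf xy mm -222.98157979749533 -263.05315104695546 z 0.30279874249189603 rot [-1.79996518e+02  2.79762736e-02  1.74877977e+02] F [-0.13917185 -0.02920635  0.07805541] w 0.0006942100823631478
```

Emit:
{"op": "servo_tool", "data": {"targets": [{"angular": [0, 0, 0], "xyz": [-1.0, 3.5, 0], "claw": 0}, {"angular": [0, 0, 0], "xyz": [-1.0, 3.5, 0], "claw": 0}, {"angular": [0, 0, 0], "xyz": [-1.0, 3.5, 0], "claw": 0}, {"angular": [0, 0, 0], "xyz": [-1.0, 3.5, 0], "claw": 0}, {"angular": [0, 0, 0], "xyz": [-1.0, 3.5, 0], "claw": 0}, {"angular": [0, 0, 0], "xyz": [-1.0, 3.5, 0], "claw": 0}, {"angular": [0, 0, 0], "xyz": [-1.0, 3.5, 0], "claw": 0}, {"angular": [0, 0, 0], "xyz": [0, 0, 0], "claw": 0}, {"angular": [0, 0, 0], "xyz": [0, 0, 2.7], "claw": 0}, {"angular": [0, 0, 0], "xyz": [0, 0, 2.7], "claw": 0}, {"angular": [0, 0, 0], "xyz": [0, 0, 2.7], "claw": 0}, {"angular": [0, 0, 0], "xyz": [0, 0, 0], "claw": 0}, {"angular": [0, 0, 0], "xyz": [0, 0, 0], "claw": 0}]}}

```text
t: 3.05
eef_pos: [0.4776, -0.0115, 0.222]
ee_rot: [-3.141, -0.001, 3.048]
force: [0.4, -0.6, 1.0]
width: 0.0006
gripper_force: 0.0
```

```bash
python3 -c "
from h import *
st()
a=grab('top');b=grab('scene')
cv2.imwrite('pics/p1.png',np.hstack([cv2.resize(a['color'][200:320,230:360],(400,369)),cv2.resize(b['color'][100:220,150:280],(400,369))]))"
```

```text
t 3.05 shelf xy mm -153.03305942231398 -20.11435986410705 z 0.22203380687718227 rot [-1.79941149e+02 -3.09572727e-02  1.74643944e+02] F [ 0.35514077 -0.57618019  0.99922989] w 0.0006218164185504679
```

View pics/p1.png

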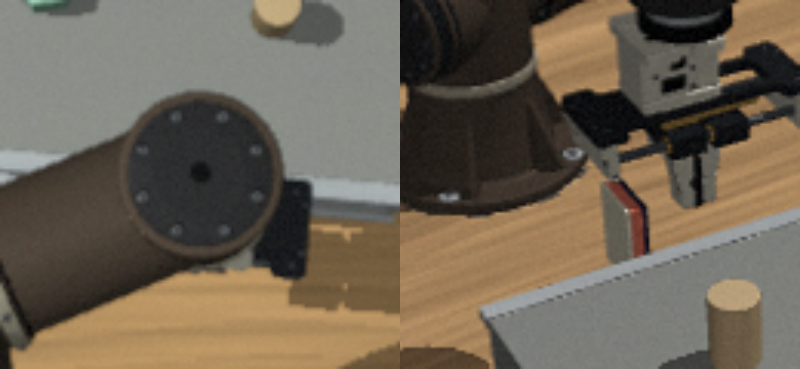

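The right half shows the closed fingers at (693,180) to the left (+y) of the paddle at (625,220), on its navy side and clear of it. The body is above the paddle. Now I'll approach the pad.

Emit:
{"op": "servo_tool", "data": {"targets": [{"angular": [0, 0, 0], "xyz": [0, -1.5, 0], "claw": 0}, {"angular": [0, 0, 0], "xyz": [0, -1.5, 0], "claw": 0}, {"angular": [0, 0, 0], "xyz": [0, -0.5, 0], "claw": 0}, {"angular": [0, 0, 0], "xyz": [0, -0.3, 0], "claw": 0}, {"angular": [0, 0, 0], "xyz": [0, -0.3, 0], "claw": 0}, {"angular": [0, 0, 0], "xyz": [0, 0, 0], "claw": 0}, {"angular": [0, 0, 0], "xyz": [0, 0, 0], "claw": 0}]}}

```text
t: 3.85
eef_pos: [0.4739, -0.0508, 0.2218]
ee_rot: [3.141, 0.0, 3.05]
force: [-0.2, 0.7, 0.5]
width: 0.0005
gripper_force: 0.3
```

```bash
python3 -c "
from h import *
st()"
```

```text
t 3.85 shelf xy mm -153.06395862535356 -59.62717375271114 z 0.22178662642388022 rot [1.79992897e+02 2.81050802e-02 1.74728425e+02] F [-0.17987689  0.66621699  0.50723949] w 0.0005334070969610313
```

Emit:
{"op": "servo_tool", "data": {"targets": [{"angular": [0, 0, 0], "xyz": [0, -0.3, 0], "claw": 0}, {"angular": [0, 0, 0], "xyz": [0, -0.3, 0], "claw": 0}, {"angular": [0, 0, 0], "xyz": [0, 0, 0], "claw": 0}, {"angular": [0, 0, 0], "xyz": [0, 0, 0], "claw": 0}]}}

```text
t: 4.25
eef_pos: [0.4736, -0.0552, 0.2218]
ee_rot: [3.139, 0.001, 3.05]
force: [-2.3, 11.3, 3.5]
width: 0.0
gripper_force: 5.7
```

Emit:
{"op": "servo_tool", "data": {"targets": [{"angular": [0, 0, 0], "xyz": [0, -0.3, 0], "claw": 0}, {"angular": [0, 0, 0], "xyz": [0, -0.2, 0], "claw": 0}, {"angular": [0, 0, 0], "xyz": [0, 0, 0], "claw": 0}, {"angular": [0, 0, 0], "xyz": [0, 0, 0], "claw": 0}]}}

```text
t: 4.65
eef_pos: [0.4732, -0.0594, 0.2218]
ee_rot: [3.137, 0.001, 3.05]
force: [-2.4, 15.6, 4.8]
width: 0.0005
gripper_force: 8.1
```

Emit:
{"op": "servo_tool", "data": {"targets": [{"angular": [0, 0, 0], "xyz": [0, -0.2, 0], "claw": 0}, {"angular": [0, 0, 0], "xyz": [0, -0.2, 0], "claw": 0}, {"angular": [0, 0, 0], "xyz": [0, 0, 0], "claw": 0}, {"angular": [0, 0, 0], "xyz": [0, 0, 0], "claw": 0}]}}

```text
t: 5.05
eef_pos: [0.4732, -0.0608, 0.2218]
ee_rot: [3.133, 0.002, 3.05]
force: [-4.8, 31.2, 6.7]
width: 0.0007
gripper_force: 16.0
```

The force jumped to 31 N with little movement, so the door is at its stop. I'll retreat fast.

Emit:
{"op": "servo_tool", "data": {"targets": [{"angular": [0, 0, 0], "xyz": [0, 3.0, 0], "claw": 0}, {"angular": [0, 0, 0], "xyz": [0, 4.5, 0], "claw": 0}, {"angular": [0, 0, 0], "xyz": [0, 4.5, 0], "claw": 0}, {"angular": [0, 0, 0], "xyz": [0, 0, 0], "claw": 0}, {"angular": [0, 0, 0], "xyz": [0, 0, -4], "claw": 0}, {"angular": [0, 0, 0], "xyz": [0, 0, -4], "claw": 0}, {"angular": [0, 0, 0], "xyz": [0, 0, 0], "claw": 0}, {"angular": [0, 0, 0], "xyz": [0, 0, 0], "claw": 0}, {"angular": [0, 0, 0], "xyz": [0, 0, 0], "claw": 0}]}}

```text
t: 5.95
eef_pos: [0.4827, 0.0531, 0.3007]
ee_rot: [-3.141, -0.001, 3.049]
force: [0.1, 0.9, -0.5]
width: 0.0005
gripper_force: 0.0
```

```bash
python3 -c "
from h import *
st()
a=grab('top');b=grab('scene')
cv2.imwrite('pics/p2.png',np.hstack([cv2.resize(a['color'][200:320,230:360],(400,369)),cv2.resize(b['color'][100:220,150:280],(400,369))]))
hsv=cv2.cvtColor(a['color'],cv2.COLOR_BGR2HSV)
m=((hsv[...,0]<12)|(hsv[...,0]>172))&(hsv[...,1]>120)&(hsv[...,2]>90)
m[:250]=0;m[290:]=0;m[:,:240]=0;m[:,335:]=0
p=np.argwhere(m)[:,::-1];print(len(p),p.min(0),p.max(0))
d=onz(a,*p.mean(0),.235)[:2]-O;print(d@EX,d@EY)"
```

```text
t 5.95 shelf xy mm -153.87139465408214 44.71370384719191 z 0.3007250279365449 rot [-1.79970869e+02 -7.86901712e-02  1.74702151e+02] F [ 0.08210411  0.92166607 -0.51863826] w 0.0005466442775056676Traceback (most recent call last):
  File "<string>", line 9, in <module>
    p=np.argwhere(m)[:,::-1];print(len(p),p.min(0),p.max(0))
                                          ~~~~~^^^
    return umr_minimum(a, axis, None, out, keepdims, initial, where)
ValueError: zero-size array to reduction operation minimum which has no identity
```

View pics/p2.png

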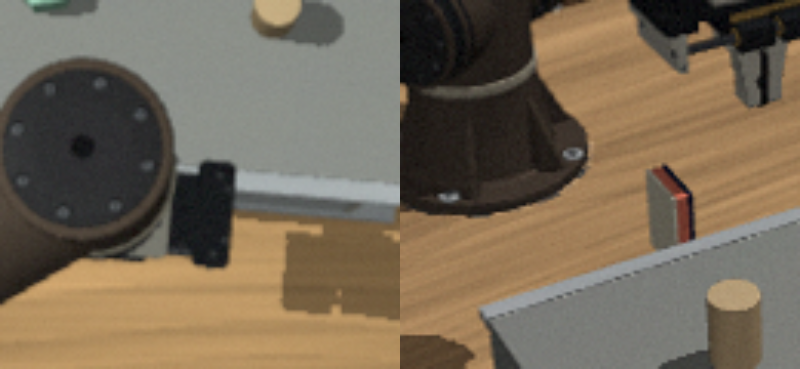

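The right half shows the paddle has moved left to about (670,210), so the door is ajar and nothing touches it. Next I'll go over it to the cream side.

Emit:
{"op": "servo_tool", "data": {"targets": [{"angular": [0, 0, 0], "xyz": [0, -4.0, 0], "claw": 0}, {"angular": [0, 0, 0], "xyz": [0, -4.0, 0], "claw": 0}, {"angular": [0, 0, 0], "xyz": [0, -4.0, 0], "claw": 0}, {"angular": [0, 0, 0], "xyz": [0, -4.0, 0], "claw": 0}, {"angular": [0, 0, 0], "xyz": [0, 0, 0], "claw": 0}, {"angular": [0, 0, 0], "xyz": [0, 0, 0], "claw": 0}, {"angular": [0, 0, 0], "xyz": [0, 0, 2.6], "claw": 0}, {"angular": [0, 0, 0], "xyz": [0, 0, 2.6], "claw": 0}, {"angular": [0, 0, 0], "xyz": [0, 0, 2.6], "claw": 0}, {"angular": [0, 0, 0], "xyz": [0, 0, 0], "claw": 0}, {"angular": [0, 0, 0], "xyz": [0, 0, 0], "claw": 0}]}}

```text
t: 7.15
eef_pos: [0.4688, -0.1053, 0.2238]
ee_rot: [-3.141, -0.001, 3.051]
force: [0.8, -0.7, 1.6]
width: 0.0007
gripper_force: 0.0
```

```bash
python3 -c "
from h import *
st()
b=grab('scene')
cv2.imwrite('pics/p3.png',cv2.resize(b['color'][100:220,150:280],(520,480)))"
```

```text
t 7.15 shelf xy mm -153.13072705179488 -114.32264825959037 z 0.22380950881549547 rot [-1.79956208e+02 -5.70097635e-02  1.74793597e+02] F [ 0.81295299 -0.73937595  1.64653792] w 0.0007468727481504736
```

View pics/p3.png

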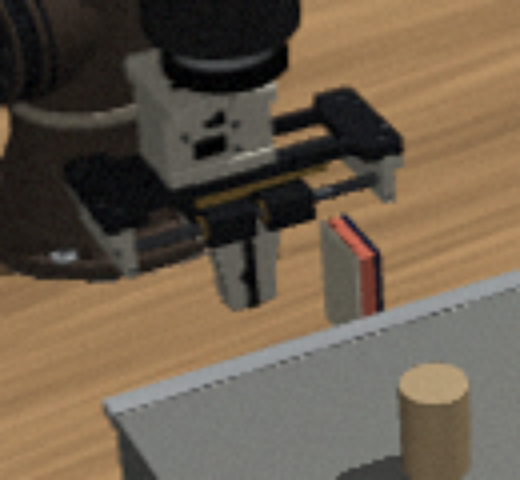

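The fingers at (248,270) stand on the cream side of the paddle at (350,270), with a gap. Time to push.

Emit:
{"op": "servo_tool", "data": {"targets": [{"angular": [0, 0, 0], "xyz": [0, 1.5, 0], "claw": 0}, {"angular": [0, 0, 0], "xyz": [0, 1.0, 0], "claw": 0}, {"angular": [0, 0, 0], "xyz": [0, 0.5, 0], "claw": 0}, {"angular": [0, 0, 0], "xyz": [0, 0.5, 0], "claw": 0}, {"angular": [0, 0, 0], "xyz": [0, 0.5, 0], "claw": 0}, {"angular": [0, 0, 0], "xyz": [0, 0.8, 0], "claw": 0}, {"angular": [0, 0, 0], "xyz": [0, 0.8, 0], "claw": 0}, {"angular": [0, 0, 0], "xyz": [0, 0.8, 0], "claw": 0}, {"angular": [0, 0, 0], "xyz": [0, 0.8, 0], "claw": 0}, {"angular": [0, 0, 0], "xyz": [0, 0.8, 0], "claw": 0}, {"angular": [0, 0, 0], "xyz": [0, 0.8, 0], "claw": 0}, {"angular": [0, 0, 0], "xyz": [0, 0.8, 0], "claw": 0}]}}

```text
t: 8.4
eef_pos: [0.4775, -0.0096, 0.2236]
ee_rot: [3.142, 0.0, 3.049]
force: [0.8, -1.8, 1.3]
width: 0.0008
gripper_force: 1.0
```

```bash
python3 -c "
from h import *
st()"
```

```text
t 8.4 shelf xy mm -153.25147694529295 -18.203063887243797 z 0.2236138558301852 rot [1.79999387e+02 9.33016366e-03 1.74719431e+02] F [ 0.80709445 -1.76298233  1.34644698] w 0.0007678377252511194
```

Emit:
{"op": "servo_tool", "data": {"targets": [{"angular": [0, 0, 0], "xyz": [0, 0.8, 0], "claw": 0}, {"angular": [0, 0, 0], "xyz": [0, 0.8, 0], "claw": 0}, {"angular": [0, 0, 0], "xyz": [0, 0.8, 0], "claw": 0}, {"angular": [0, 0, 0], "xyz": [0, 0.8, 0], "claw": 0}, {"angular": [0, 0, 0], "xyz": [0, 0.8, 0], "claw": 0}, {"angular": [0, 0, 0], "xyz": [0, 0.8, 0], "claw": 0}, {"angular": [0, 0, 0], "xyz": [0, 0.8, 0], "claw": 0}, {"angular": [0, 0, 0], "xyz": [0, 0.5, 0], "claw": 0}, {"angular": [0, 0, 0], "xyz": [0, 0.4, 0], "claw": 0}, {"angular": [0, 0, 0], "xyz": [0, 0.3, 0], "claw": 0}, {"angular": [0, 0, 0], "xyz": [0, 0, 0], "claw": 0}, {"angular": [0, 0, 0], "xyz": [0, 0, 0], "claw": 0}]}}

```text
t: 9.6
eef_pos: [0.4834, 0.0575, 0.2233]
ee_rot: [3.141, -0.001, 3.049]
force: [-0.4, -0.5, 0.7]
width: 0.0004
gripper_force: 0.0
```

```bash
python3 -c "
from h import *
st()"
```

```text
t 9.6 shelf xy mm -153.5599785199994 49.11481769858743 z 0.2233064668847004 rot [ 1.79992922e+02 -3.08887095e-02  1.74710487e+02] F [-0.4204235  -0.54151363  0.72789914] w 0.0004187661362860437
```

Emit:
{"op": "servo_tool", "data": {"targets": [{"angular": [0, 0, 0], "xyz": [0, 0.3, 0], "claw": 0}, {"angular": [0, 0, 0], "xyz": [0, 0.3, 0], "claw": 0}, {"angular": [0, 0, 0], "xyz": [0, 0.3, 0], "claw": 0}, {"angular": [0, 0, 0], "xyz": [0, 0.2, 0], "claw": 0}, {"angular": [0, 0, 0], "xyz": [0, 0, 0], "claw": 0}, {"angular": [0, 0, 0], "xyz": [0, 0, 0], "claw": 0}]}}

```text
t: 10.2
eef_pos: [0.4849, 0.0687, 0.2237]
ee_rot: [3.141, 0.0, 3.05]
force: [-0.2, 0.3, -0.0]
width: 0.0005
gripper_force: 0.0
```

Emit:
{"op": "servo_tool", "data": {"targets": [{"angular": [0, 0, 0], "xyz": [0, 0.2, 0], "claw": 0}, {"angular": [0, 0, 0], "xyz": [0, 0.2, 0], "claw": 0}, {"angular": [0, 0, 0], "xyz": [0, 0, 0], "claw": 0}, {"angular": [0, 0, 0], "xyz": [0, 0, 0], "claw": 0}]}}

```text
t: 10.6
eef_pos: [0.4851, 0.0725, 0.2236]
ee_rot: [3.141, 0.0, 3.049]
force: [-0.4, -0.5, -0.3]
width: 0.0007
gripper_force: 0.0
```

Emit:
{"op": "servo_tool", "data": {"targets": [{"angular": [0, 0, 0], "xyz": [0, 0.2, 0], "claw": 0}, {"angular": [0, 0, 0], "xyz": [0, 0.2, 0], "claw": 0}, {"angular": [0, 0, 0], "xyz": [0, 0, 0], "claw": 0}, {"angular": [0, 0, 0], "xyz": [0, 0, 0], "claw": 0}]}}

```text
t: 11.0
eef_pos: [0.485, 0.0733, 0.2236]
ee_rot: [-3.136, -0.001, 3.049]
force: [4.2, -16.5, 1.3]
width: 0.0003
gripper_force: 7.7
```

```bash
python3 -c "
from h import *
st()
b=grab('scene')
cv2.imwrite('pics/p4.png',cv2.resize(b['color'][80:200,180:310],(520,480)))"
```

```text
t 11.0 shelf xy mm -153.50835033740725 65.00016499889648 z 0.22363697239686428 rot [-1.79686311e+02 -6.19720660e-02  1.74684775e+02] F [  4.1669011  -16.48362029   1.27843812] w 0.00026616063504315943
```

View pics/p4.png

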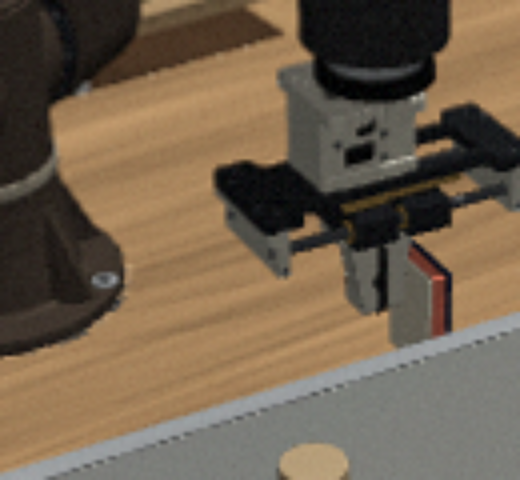

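The finger is against the cream pad and the force rose sharply to 16 N at the expected position, so the door is at its open stop. I'll back away and check.

Emit:
{"op": "servo_tool", "data": {"targets": [{"angular": [0, 0, 0], "xyz": [0, -1.5, 0], "claw": 0}, {"angular": [0, 0, 0], "xyz": [0, -3, 0], "claw": 0}, {"angular": [0, 0, 0], "xyz": [0, -3, 0], "claw": 0}, {"angular": [0, 0, 0], "xyz": [0, -3, -2], "claw": 0}, {"angular": [0, 0, 0], "xyz": [0, -4, -3], "claw": 0}, {"angular": [0, 0, 0], "xyz": [0, -4, -3], "claw": 0}, {"angular": [0, 0, 0], "xyz": [0, -4, 0], "claw": 0}, {"angular": [0, 0, 0], "xyz": [0, -4, 0], "claw": 0}, {"angular": [0, 0, 0], "xyz": [0, 0, 0], "claw": 0}, {"angular": [0, 0, 0], "xyz": [0, 0, 0], "claw": 0}, {"angular": [0, 0, 0], "xyz": [0, 0, 0], "claw": 0}]}}

```text
t: 12.15
eef_pos: [0.461, -0.1871, 0.3035]
ee_rot: [3.141, 0.0, 3.049]
force: [0.6, 0.4, -0.4]
width: 0.0008
gripper_force: 0.0
```

```bash
python3 -c "
from h import *
st()
a=grab('top','t5.png')
hsv=cv2.cvtColor(a['color'],cv2.COLOR_BGR2HSV)
m=((hsv[...,0]<12)|(hsv[...,0]>172))&(hsv[...,1]>120)&(hsv[...,2]>90)
m[:245]=0;m[285:]=0;m[:,:220]=0;m[:,335:]=0
p=np.argwhere(m)[:,::-1];print(len(p))
if len(p):
  d=onz(a,*p.mean(0),.235)[:2]-O;print(p.min(0),p.max(0),d@EX,d@EY+.09)"
```

```text
t 12.15 shelf xy mm -153.3494788308683 -196.5122452851152 z 0.30347641758413524 rot [1.79969929e+02 1.00880525e-02 1.74719128e+02] F [ 0.58939495  0.40493954 -0.37961666] w 0.0007752201772670165
0
```

View pics/t5.png

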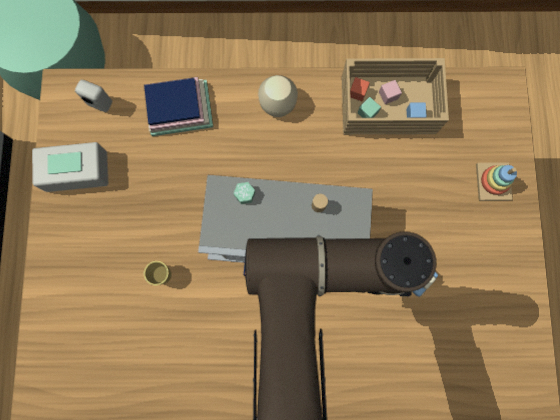

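The arm hides the paddle in the top view, with only a navy edge showing near (246,265), but the toys on the shelf, and the beaker, look unmoved. I'll check the door in the scene view instead.

```bash
python3 -c "
from h import *
a=grab('scene')
hsv=cv2.cvtColor(a['color'],cv2.COLOR_BGR2HSV)
m=(((hsv[...,0]<10)|(hsv[...,0]>172))&(hsv[...,1]>110)&(hsv[...,2]>80)).astype(np.uint8)
m[:110]=0;m[185:]=0;m[:,:200]=0;m[:,320:]=0
p=np.argwhere(m)[:,::-1];print(len(p),p.min(0),p.max(0))
top=p[p[:,1]<=p[:,1].min()+2].mean(0)
d=onz(a,*top,.235)[:2]-O;print('top',top,d@EX,'door',d@EY+.09)
cv2.imwrite('pics/p6.png',cv2.resize(a['color'][100:310,80:390],(800,542)))"
```

```text
79 [279 141] [290 163]
top [281.5 142. ] -0.152660538779506 door 0.1783038531791919
```

View pics/p6.png

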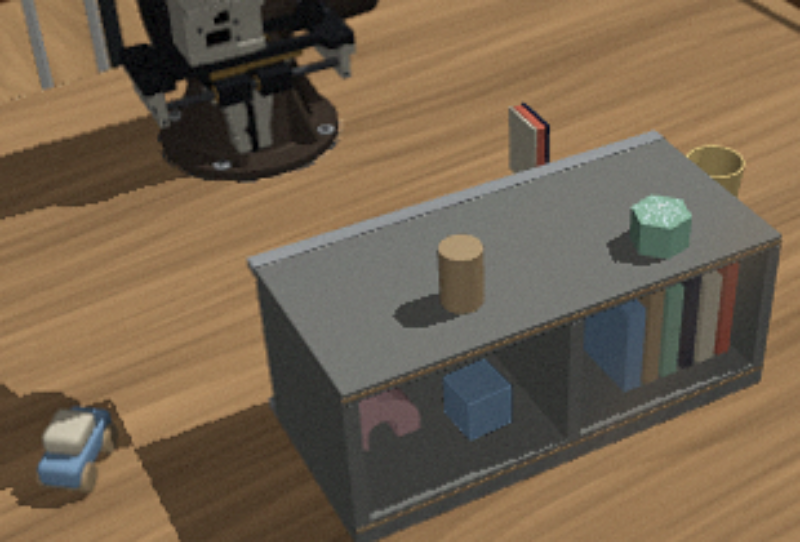

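The door measures 0.178, which is fully open. The paddle is at (529,137) in the crop, all six toys are in place, and the gripper is clear. I'm handing the job in.

```bash
python3 -c "
from h import *
print(order.job_done())"
```

```text
the job is handed in; nothing more can be done
None
```

I handed the job in at about 12 s of the allowed 54 s: door pressed in, sprung ajar and pushed fully open (about 0.178 of 0.18 measured from the scene camera), all six toys look unmoved and the arm is clear; the judge gave no verdict.

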